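# Rake the inspection torch across a glue line

## Robot

A 7-joint arm with a two-finger parallel gripper is mounted at the origin on a cart in front of the work surface, level with it; the furniture and walls round the work are solid. World frame = base frame: x ahead of the robot, y to its left, z up, the work surface at z = 0. Lengths are in m, angles in rad, forces in N, time in s.
With the tool pointing down it reaches from about 0.425 to 0.925 m from the base axis. Payload 6.8 kg.
Tool frame: the origin (TCP) lies at the very end of the fingers, on their centre line; the grasp point (between the pads) lies r.pinch_z behind it (r.pinch_z is the distance from the TCP to the grasp point, in m); z points along the fingers, y is the line along which they close (so a half turn about z gives the same grasp; the last joint's range is limited). The gripper opens to 85 mm and grips with 20 to 120 N. Pads are 22 mm wide; open, the fingers measure 114 mm over their backs; the gripper's body (76 mm by 85 mm) begins 54 mm behind the grasp point. The pads swing forward as they close: fully open they stand 13 mm farther back than shut.
Start: joints at [-1.235, 0.477, 0.022, 1.555, -0.011, 1.109, -0.083], TCP at [0.29, 0.61, 0.231] pointing down, gripper open.
Joint ranges: [-2.96, 2.96], [-0.34, 2.1], [-1.41, 1.46], [0.24, 2.44], [-1.37, 4.51], [0.17, 1.92], [-2.96, 2.96]. Speed limits (rad/s): [2.39, 2.39, 3.14, 3.14, 3.14, 3.14, 3.14].

## Interface

Orientations are given as a rotation vector (axis times angle).
In Python, from bench import status, grab_frame, camera_model, r gives the robot as it stands. The module is installed in compiled form; this text tells all that it offers.
- The arm moves only by the shell command python3 -m creep 'ROWS' [FORCE]. ROWS is text: rows parted by semicolons, each of 7 numbers parted by spaces: the turn, a rotation vector about the tool's x, y, z in rad, then the shift along the tool's x, y, z in mm, then the opening, from -1 (shut) to 1 (fully open). In form: rx ry rz tx ty tz fingers; .... A call has 1 to 10 rows; each row is the pose to reach, as a shift and turn from the pose commanded when the call began, along the tool's axes at that moment; what a row does not reach only later rows make up. A row lasts 1/8 s, in which the tool goes at most 62.5 mm and 10.7 degrees, less where a joint would pass 70% of its speed; a pose out of reach is approached as far as the arm can. A call with a gripper value outside its range is refused whole. The fingers move at their own pace and stop on an object; FORCE is the grip in N (left out, the last holds). Time passes only in rows, so rows that repeat a pose let the fingers close. It gives the time, the measured TCP pose, the force, the opening and the grip force at its end, in the units of the state.
- status.get_obs(): the state, without advancing time (a new reading comes with each control period).
- grab_frame(name): name is "scene" or "top" or "wrist"; returns (picture, depth): 420x560x3 uint8, red, green, blue; 420x560 float32, m along the optical axis (not along the pixel's ray), 0 where there is no reading.
- camera_model(name): a dict with "K" (3x3 intrinsics, pixels), "rvec" (rotation vector, rad) and "tvec" (3), from world to camera coordinates, as OpenCV has them. Camera axes: x right, y down, z forward; pixel columns grow to the right and rows downward; lengths in m; the calibration is good to about 2 mm. The wrist camera is an equidistant fisheye: a pixel r from the principal point sees the ray r / f radians off the axis. A picture is of the moment at which its call begins: read the wrist's pose just before it. camera_model takes no time and is no camera call; for the wrist camera it gives the pose at the moment of the call.
- r.hand_in(): hands the job in; it is judged then, once.
The state is a dict: "clock": time; "joints": joint angles; "qvel": joint speeds; "tau": joint torques, N m; "tcp_pos": TCP position; "orientation": TCP orientation; "contact_force": force on the tool from outside, world axes, zero at the start; "moment": the same for the moment, N m; "grip_width": finger opening in m; "gripper_force": force on a finger pad.
Only numpy, scipy, OpenCV 4.12 (cv2) and the standard library are available. Lean on these libraries where they do the work, as an engineer would, in place of code of your own. Each camera call takes 0.05 s, during which the arm holds its last target. There are 200 camera calls.

## Task

Check the glue line of the panel in slanting light: with the torch still standing in its wooden holder, slide its thumb switch down to the middle mark (half light, against glare). Then draw the torch out, tip it half way between upright and level, and hold it with the lens about 10 cm from the middle of the glue line, shining down on it across the line (from either side), not along it. Finish holding the torch still like that, clear of everything; do not shift the panel or the things lying around.

Things in the scene. Friction and masses are not known exactly. Their poses are not given: they have to be found in the camera images.
- torch: dark metal torch, 182 mm long, 180 g, loose; stands upright, lens down, in the holder's socket. Origin: centre of the lens face; z runs from lens to tail (up at the start), light shines along -z. Head: round, 45 mm, z 0 to 34 mm, tapering to z 52. Handle: square bar 28 x 28 mm, sides along torch x and y, z 49 to 182. Thumb switch on its -x face. Centre of mass about 80 mm from the lens.
- switch (a joint): travel of the thumb switch, m: 0 off (tail end), 0.015 half, 0.030 full (lens end). Starts at 0 to 0.005, stays where it is left, slides with about 3 N along the handle; in the holder, pushing down moves it towards full. White ticks beside the track mark off, half (the longest) and full; the white rib on the grip lines up with them.
- switch_grip (a point): centre of the switch grip, a black block standing 9 mm out from the handle's -x face, 12 mm wide (torch y), 13 mm along torch z: its top edge is 6.5 mm above this point in the holder. The point lies 19 mm from the torch's axis, at torch z = 142 mm minus the travel.
- beam (a point): point 100 mm in front of the lens on the torch's axis (torch z = -100 mm), where the light falls when the lens is 10 cm away; moves with the torch
- lens (a point): centre of the torch's lens face (the torch's origin). In the holder it is 17 mm above the bench top, and the tail end 199 mm.
- holder: shop-made wooden torch holder, screwed to the bench: 78 x 78 mm block, top 57 mm above the bench, on a base 84 (x) x 136 (y) x 14 mm. In the middle of the top a round blind socket, 48 mm in diameter, 40 mm deep (floor 17 mm above the bench). Origin: middle of the underside, on the socket's axis; z up.
- panel: light panel of two edge-glued boards, flat and loose on the bench, 183 mm along its x, 130 mm along its y, 22 mm thick, 350 g. Origin: middle of the underside; the dark glue line runs along its x axis in the middle of the top.
- seam (a point): middle of the glue line on the top face of the panel, 22 mm above the bench
- pencil_b: dark blue pencil, 168 mm long, 8 mm thick, lying on the bench between holder and panel; bystander
- spring_clamp: small orange spring clamp, 81 x 87 x 18 mm, lying flat behind the pencil; bystander
- block_plane: block plane, 163 x 95 x 54 mm, at the left; bystander
Mind the look-alikes: they are no part of the job. Of the things like the torch, leave any that is turquoise; of the rest the smaller one is meant.

How it is judged:
By the outcome, as a careful person would: the job done as asked, in the order asked, and still so for the second after the job is handed in, while the arm keeps its last pose, push and grip.
It also fails if it takes over 42 s, if anything falls off the work surface, if the arm or the gripper's body presses on something with over 40 N, if the wrist force passes 120 N, or if a joint passes its speed limit or range.

## Working session

There is one attempt and no reset: what is moved stays moved. The work goes in short steps, Python scripts to look and compute and a shell command to move; the robot and the scene stay as the last step left them, time stands still between calls to the robot, and variables do not carry over. Pictures are saved under pics/ and viewed, at most 10 in all, crops included, and the job is handed in when it is done.

```bash
mkdir -p pics; cat > h.py <<'E'
import numpy as np, cv2
from bench import status, grab_frame, camera_model, r
from scipy.spatial.transform import Rotation as R
def world(name,dep,m=None):
    m=m or camera_model(name);K=np.array(m["K"]);Rw=R.from_rotvec(np.ravel(m["rvec"])).as_matrix();t=np.ravel(m["tvec"])
    v,u=np.mgrid[:dep.shape[0],:dep.shape[1]]
    x=(u-K[0,2])/K[0,0];y=(v-K[1,2])/K[1,1]
    if name=="wrist":
        th=np.hypot(x,y)+1e-9;s=np.tan(th)/th;x=x*s;y=y*s
    P=np.stack([x*dep,y*dep,dep],-1)
    return (P-t)@Rw
def ray(name,u,v,m=None):
    m=m or camera_model(name);K=np.array(m["K"]);Rw=R.from_rotvec(np.ravel(m["rvec"])).as_matrix();t=np.ravel(m["tvec"])
    x=(u-K[0,2])/K[0,0];y=(v-K[1,2])/K[1,1]
    if name=="wrist":
        th=np.hypot(x,y)+1e-9;s=np.tan(th)/th;x,y=x*s,y*s
    return -t@Rw, np.array([x,y,1])@Rw
def onplane(name,u,v,z,m=None):
    o,d=ray(name,u,v,m);return o+d*(z-o[2])/d[2]
E
python3 - <<'E'
from h import *
print({k:np.round(v,3) if not isinstance(v,(list,)) else v for k,v in status.get_obs().items()}, r.pinch_z)
for n in("scene","top"):
    p,d=grab_frame(n);np.savez(f"{n}.npz",p=p,d=d);cv2.imwrite(f"pics/{n}0.png",p[...,::-1])
    m=camera_model(n);o,dd=ray(n,280,210);print(n,o,dd,m["K"][0][0])
E
```

```text
{'clock': np.float64(0.0), 'joints': array([-1.235,  0.478,  0.022,  1.556, -0.012,  1.109, -0.083]), 'qvel': array([-0.   , -0.002,  0.001,  0.001, -0.001,  0.001, -0.001]), 'tau': array([-0.0000e+00, -5.9646e+01,  1.6080e+00, -2.8119e+01,  1.3000e-02,
        9.0000e-03,  0.0000e+00]), 'tcp_pos': array([0.29 , 0.609, 0.23 ]), 'orientation': array([-6.910e-01, -3.064e+00,  3.000e-03]), 'contact_force': array([-0.455, -0.793, -0.746]), 'moment': array([0.002, 0.038, 0.019]), 'gripper_force': np.float64(0.0), 'grip_width': np.float64(0.085)} 0.0187
scene [ 0.13793492 -0.68972398  0.91575264] [ 0.33995729  0.58908079 -0.73328183] 425.2193062548328
top [ 0.29511129 -0.0356197   1.31682083] [ 0.17170971 -0.01071485 -0.9853097 ] 452.01046341603353
```

View pics/scene0.png

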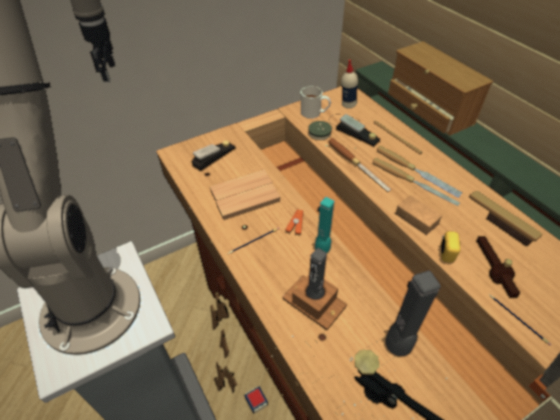

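View pics/top0.png

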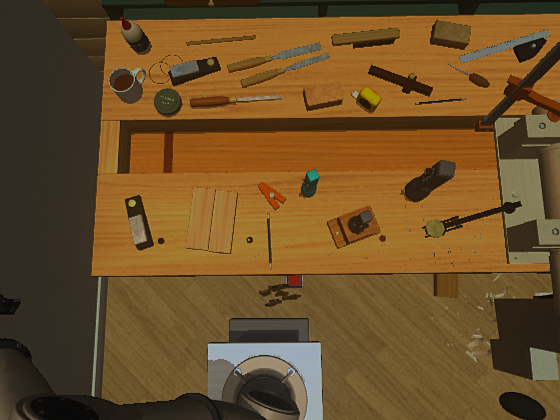

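The target torch stands in the holder at scene (317,275) / top (362,220). The turquoise one and the big one at right are the look-alikes. The panel is at top (212,220). I'll zoom in and measure.

```bash
python3 - <<'E'
from h import *
T=np.load("top.npz");S=np.load("scene.npz")
a=cv2.resize(T["p"][180:260,180:250],None,fx=4,fy=4,interpolation=3)
b=cv2.resize(T["p"][190:255,320:390],None,fx=5.5,fy=5.5,interpolation=3)
c=cv2.resize(S["p"][240:330,275:350],None,fx=5,fy=5,interpolation=3)
H=max(x.shape[0] for x in(a,b,c));pad=lambda x:cv2.copyMakeBorder(x,0,H-x.shape[0],0,0,cv2.BORDER_CONSTANT)
im=np.hstack([pad(a),pad(b)]);im2=c
cv2.imwrite("pics/crop1.png",im[...,::-1]);cv2.imwrite("pics/crop2.png",im2[...,::-1]);print(im.shape)
W=world("top",T["d"],camera_model("top"));Ws=world("scene",S["d"])
# holder block top, base; panel
for n,X,P in(("top",W,T["p"]),("scene",Ws,S["p"])):
    hsv=cv2.cvtColor(P,cv2.COLOR_RGB2HSV)
    near=(X[...,0]>.3)&(X[...,0]<.8)
    for nm,sel in (("blocktop",near&(abs(X[...,2]-.057)<.005)&(X[...,1]<-.05)&(X[...,1]>-.4)),
                   ("tail",near&(abs(X[...,2]-.199)<.006)&(X[...,1]<-.05)&(X[...,1]>-.35)),
                   ("panel",near&(abs(X[...,2]-.022)<.005)&(X[...,1]>.05)&(X[...,1]<.4))):
        k,l,st,ce=cv2.connectedComponentsWithStats(sel.astype(np.uint8))
        for i in range(1,k):
            if st[i,4]>25:
                q=X[l==i].astype(np.float32);rr=cv2.minAreaRect(q[:,:2]*1000)
                print(n,nm,st[i,4],np.round(ce[i]),np.median(q[:,2]).round(4),np.round(rr[0],1),np.round(rr[1],1),round(rr[2],1))
E
```

```text
(450, 665, 3)
top blocktop 464 [354. 226.] 0.0564 [ 471.7 -263.1] [78.2 79.2] 20.0
top tail 121 [366. 217.] 0.1974 [ 471.8 -262.8] [27.5 28.4] 18.7
top panel 2505 [211. 220.] 0.0213 [495.3 149.6] [130.6 182.5] 83.6
top panel 148 [135. 210.] 0.0226 [524.5 374.4] [47. 46.] 18.3
top panel 66 [144. 245.] 0.023 [422.8 341.9] [14.3 44.8] 19.1
scene blocktop 33 [324. 238.] 0.0566 [ 584.9 -144.7] [16.  32.2] 65.8
scene blocktop 675 [315. 295.] 0.0577 [ 475.5 -264.9] [79.6 79.8] 20.5
scene tail 154 [319. 255.] 0.1996 [ 475.5 -265.3] [27.9 27.3] 18.5
scene panel 181 [214. 155.] 0.0229 [491. 359.] [148.8  49.5] 18.6
scene panel 1898 [244. 193.] 0.0226 [499.6 147. ] [137.5 182. ] 81.7
```

View pics/crop1.png

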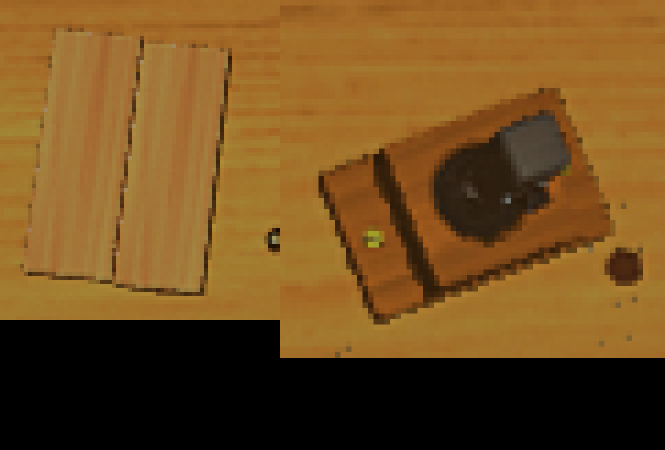

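View pics/crop2.png

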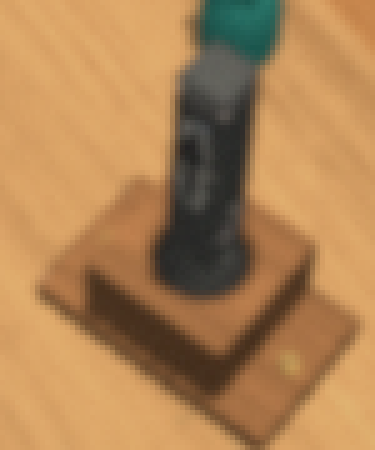

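Torch axis is at about (0.4735, −0.264) with yaw 18.7°. The switch is on the −x face, which faces the robot. The panel seam is at (0.497, 0.1485), running at about −6.5°. Next I'll work out the approach to a pose above the switch.

```bash
cat >> h.py <<'E'
def rowto(P,Rt):
    o=status.get_obs();Rc=R.from_rotvec(o["orientation"])
    print("row",np.round((Rc.inv()*Rt).as_rotvec(),3),np.round(Rc.inv().apply(np.array(P)-o["tcp_pos"])*1000,1))
def down(yaw): # tool x at yaw (deg), z down
    a=np.radians(yaw);x=np.array([np.cos(a),np.sin(a),0]);z=np.array([0,0,-1.])
    return R.from_matrix(np.stack([x,np.cross(z,x),z],1))
E
python3 - <<'E'
from h import *
rowto((.52,.2,.30),down(86));rowto((.448,-.273,.25),down(18.7))
T=np.load("top.npz");h=cv2.cvtColor(T["p"],cv2.COLOR_RGB2HSV);W=world("top",T["d"])
m=(h[...,0]>80)&(h[...,0]<100)&(h[...,1]>120);m[:150]=0;m[:,:290]=0;m[:,330:]=0
print(m.sum(),np.percentile(W[m],[2,50,98],axis=0))
E
```

```text
row [-1.000e-03  1.000e-03  1.197e+00] [-383.8 -270.7  -69.1]
row [-1.000e-03  2.000e-03  2.371e+00] [-521.8 -728.7  -18.3]
90 [[ 0.57145525 -0.1472735   0.17500722]
 [ 0.58446647 -0.13221156  0.18071135]
 [ 0.5977654  -0.11896267  0.18552724]]
```

```bash
python3 -m creep '0 0 0.17 -55 -39 -10 -1; 0 0 0.34 -110 -77 -20 -1; 0 0 0.51 -165 -116 -30 -1; 0 0 0.68 -219 -155 -40 -1; 0 0 0.85 -274 -193 -50 -1; 0 0 1.02 -329 -232 -60 -1; 0 0 1.197 -384 -271 -69 -1; 0 0 1.37 -410 -330 -60 -1; 0 0 1.54 -430 -390 -55 -1; 0 0 1.71 -450 -450 -50 -1'; python3 -c "
from h import *
rowto((.448,-.273,.22),down(18.7))"
```

```text
clock: 1.35
tcp_pos: [0.5058, 0.0442, 0.2838]
orientation: [2.77, 1.481, -0.0]
contact_force: [0.7, -0.3, 0.4]
grip_width: -0.0
gripper_force: 0.0
row [0.    0.    0.655] [-295.9  128.1   63.8]
```

```bash
python3 -m creep '0 0 0.15 -55 24 6 -1; 0 0 0.3 -110 48 12 -1; 0 0 0.45 -165 72 18 -1; 0 0 0.6 -220 96 24 -1; 0 0 0.655 -270 117 30 -1; 0 0 0.655 -300 124 34 -1; 0 0 0.655 -300 128 34 -1; 0 0 0.655 -300 128 34 -1'; python3 - <<'E'
from h import *
rowto((.448,-.273,.22),down(18.7))
p,d=grab_frame("wrist");m=camera_model("wrist");np.savez("w.npz",p=p,d=d);cv2.imwrite("pics/w1.png",p[...,::-1])
W=world("wrist",d,m)
for nm,z,t in(("blk",.057,.004),("tail",.199,.008)):
    s=(abs(W[...,2]-z)<t)&(np.hypot(W[...,0]-.4735,W[...,1]+.264)<.07)
    if s.sum()>20:
        rr=cv2.minAreaRect(W[s][:,:2].astype(np.float32)*1000);v,u=np.where(s);print(nm,s.sum(),u.mean(),v.mean(),np.median(W[s][:,2]),rr)
print(ray("wrist",280,210,m), m["K"])
E
```

```text
clock: 2.35
tcp_pos: [0.4483, -0.2738, 0.2498]
orientation: [-3.098, -0.522, 0.0]
contact_force: [1.0, -0.4, 0.4]
grip_width: 0.0001
gripper_force: 0.0
row [-0.     0.     0.007] [-0.  -0.8 29.8]
blk 3264 278.2018995098039 146.44485294117646 0.05689315637227892 ((474.6105651855469, -263.76934814453125), (77.58590698242188, 78.64955139160156), 19.91461944580078)
tail 1907 276.9281594126901 188.47823807026742 0.19852021068816744 ((475.3512878417969, -263.4648132324219), (27.353235244750977, 28.037090301513672), 19.575847625732422)
(array([ 0.52573816, -0.24733309,  0.39239134]), array([-0.30302935, -0.10884128, -0.94677933])) [[325.1922621    0.         278.70556005]
 [  0.         325.1922621  207.73634739]
 [  0.           0.           1.        ]]
```

View pics/w1.png

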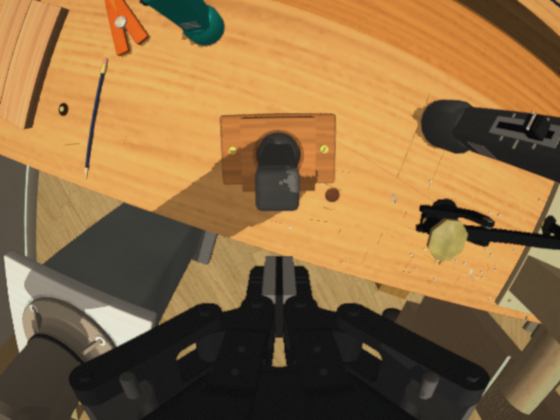

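The wrist view shows the torch tail at (277,188), with the shut fingertips at (280,265) on its switch side. Torch axis refined to (0.4743, −0.2638), yaw about 19°. I'll lower beside the handle to just above the switch.

```bash
python3 -m creep '0 0 0 0.8 -0.9 20 -1; 0 0 0 0.8 -0.9 45 -1; 0 0 0 0.8 -0.9 62 -1; 0 0 0 0.8 -0.9 74 -1; 0 0 0 0.8 -0.9 80 -1; 0 0 0 0.8 -0.9 80 -1'; python3 -m creep '0 0 0 0 0 3 -1; 0 0 0 0 0 6 -1; 0 0 0 0 0 9 -1; 0 0 0 0 0 9 -1'
```

```text
clock: 3.15
tcp_pos: [0.4482, -0.2734, 0.17]
orientation: [-3.098, -0.52, 0.0]
contact_force: [-0.3, 0.3, -0.2]
grip_width: 0.0001
gripper_force: 0.0
clock: 3.65
tcp_pos: [0.4482, -0.2734, 0.1609]
orientation: [-3.098, -0.52, 0.0]
contact_force: [0.2, -0.4, 0.1]
grip_width: 0.0003
gripper_force: 0.0
```

```bash
python3 -m creep '0 0 0 1 0 2 -1; 0 0 0 1 0 4 -1'; python3 -m creep '0 0 0 0 0 2 -1; 0 0 0 0 0 4 -1; 0 0 0 0 0 6 -1; 0 0 0 0 0 6.4 -1; 0 0 0 0 0 6.4 -1'
```

```text
clock: 3.9
tcp_pos: [0.4493, -0.2732, 0.157]
orientation: [3.098, 0.52, 0.0]
contact_force: [-1.2, -0.0, 2.8]
grip_width: -0.0002
gripper_force: 1.2
clock: 4.53
tcp_pos: [0.4491, -0.273, 0.1505]
orientation: [-3.098, -0.52, 0.0]
contact_force: [-0.9, -1.0, 0.8]
grip_width: 0.0001
gripper_force: 0.7
```

The push registered 2.8 N on the switch and ended at TCP z 0.1505. I'll lift away and check it.

```bash
python3 -m creep '0 0 0 -1 0 -10 -1; 0 0 0 -1 0 -60 1; 0 0 0 0 0 -110 1; 0 0 0 0 0 -150 1'; python3 - <<'E'
from h import *
print(np.round(status.get_obs()["joints"],3))
rowto((.474,-.264,.3),down(-161))
p,d=grab_frame("scene");cv2.imwrite("pics/s2.png",cv2.resize(p[235:305,290:345],None,fx=8,fy=8,interpolation=3)[...,::-1])
E
```

```text
clock: 5.03
tcp_pos: [0.4493, -0.2734, 0.303]
orientation: [3.098, 0.52, 0.002]
contact_force: [0.4, -0.5, -1.0]
grip_width: 0.0544
gripper_force: 0.0
[-0.319  0.207  0.883  1.863 -0.175  1.15  -0.613]
row [ 2.000e-03  1.000e-03 -3.141e+00] [26.4 -0.8  3.1]
```

View pics/s2.png

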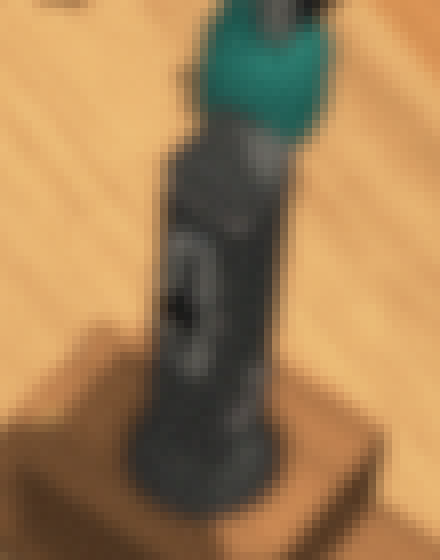

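The scene crop shows the black grip at about (180,300), roughly mid-track (240 to 380). I'll confirm from near by turning the wrist camera to the switch side.

```bash
python3 -m creep '0 0 -0.18 -5 0 8 1; 0 0 -0.36 -10 0 15 1; 0 0 -0.54 -15 0 22 1; 0 0 -0.72 -20 0 30 1; 0 0 -0.9 -25 0 38 1; 0 0 -1.08 -30 0 45 1; 0 0 -1.26 -35 0 52 1; 0 0 -1.44 -40 0 58 1; 0 0 -1.62 -44 0 63 1; 0 0 -1.8 -44 0 68 1'; python3 -m creep '0 0 -0.18 0 0 0 1; 0 0 -0.36 0 0 0 1; 0 0 -0.54 0 0 0 1; 0 0 -0.72 0 0 0 1; 0 0 -0.72 0 0 0 1' 
python3 - <<'E'
from h import *
p,d=grab_frame("wrist");m=camera_model("wrist");np.savez("w2.npz",p=p,d=d)
K=m["K"];Rm=R.from_rotvec(np.ravel(m["rvec"]));t=np.ravel(m["tvec"])
c,s=np.cos(np.radians(19.1)),np.sin(np.radians(19.1))
q=np.array([.4743-.019*c,-.2638-.019*s,.144]);cc=Rm.apply(q)+t
th=np.arctan2(np.hypot(cc[0],cc[1]),cc[2]);f=th/np.hypot(cc[0],cc[1])*K[0][0];u,v=K[0][2]+f*cc[0],K[1][2]+f*cc[1]
print(u,v,status.get_obs()["joints"])
u,v=int(u),int(v);u0,v0=max(0,u-50),max(0,v-50)
cv2.imwrite("pics/w2.png",cv2.resize(p[v0:v+50,u0:u+50],None,fx=6,fy=6,interpolation=3)[...,::-1]);print(u0,v0)
E
```

```text
clock: 6.32
tcp_pos: [0.4071, -0.2876, 0.2327]
orientation: [1.511, 2.754, 0.0]
contact_force: [0.1, 0.7, 0.3]
grip_width: 0.0854
gripper_force: 0.0
clock: 6.95
tcp_pos: [0.4075, -0.2876, 0.2328]
orientation: [0.455, 3.108, 0.0]
contact_force: [-0.8, -0.5, 0.2]
grip_width: 0.0854
gripper_force: 0.0
317.65563235649313 260.7457368861049 [ 0.07783504  0.18940895  0.47242682  1.99207744 -0.10331803  0.98272719
  1.87844405]
267 210
```

View pics/w2.png

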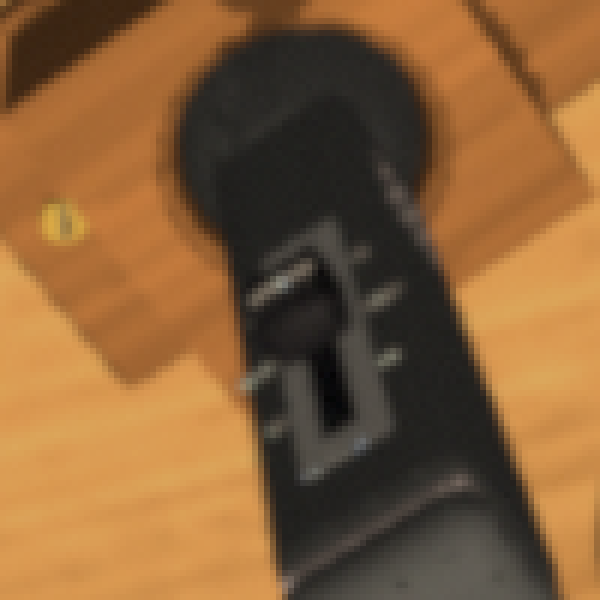

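```bash
python3 - <<'E'
from h import *
m=camera_model("wrist");K=m["K"];Rm=R.from_rotvec(np.ravel(m["rvec"]));t=np.ravel(m["tvec"])
a=np.radians(19.1);ex=np.array([np.cos(a),np.sin(a),0]);ey=np.array([-ex[1],ex[0],0])
def pr(x,y,z):
    q=np.array([.4743,-.2638,0.017+z])+ex*x+ey*y;cc=Rm.apply(q)+t;h=np.hypot(cc[0],cc[1])
    f=np.arctan2(h,cc[2])/h*K[0][0];return np.round([(K[0][2]+f*cc[0]-267)*6,(K[1][2]+f*cc[1]-210)*6])
P=lambda mm:pr(*(np.array(mm)/1000))
for tr in(0,15,30):print("tick",tr,P((-14,-10,142-tr)),P((-14,10,142-tr)))
for tr in(9,12,15,18,21):print("rib",tr,P((-23,-6,142-tr)),P((-23,0,142-tr)),P((-23,6,142-tr)))
print("tail corners",P((-14,-14,182)),P((-14,14,182)))
E
```

```text
tick 0 [273. 426.] [403. 345.]
tick 15 [263. 369.] [386. 291.]
tick 30 [253. 317.] [370. 243.]
rib 9 [254. 328.] [292. 304.] [331. 280.]
rib 12 [252. 317.] [290. 294.] [328. 269.]
rib 15 [250. 307.] [288. 283.] [325. 259.]
rib 18 [249. 297.] [285. 273.] [322. 249.]
rib 21 [247. 287.] [283. 263.] [320. 240.]
tail corners [275. 627.] [488. 501.]
```

```bash
python3 - <<'E'
from h import *
p=np.load("w2.npz")["p"][210:310,267:367];g=cv2.cvtColor(p,cv2.COLOR_RGB2GRAY).astype(int)
print("cols 36..70, rows 36..76");
for v in range(38,76):print(v,*g[v,38:70:1])
E
```

```text
cols 36..70, rows 36..76
38 30 30 31 33 32 33 32 32 33 33 37 39 46 57 65 75 78 73 58 41 34 34 34 33 34 35 33 33 34 40 52 68
39 31 31 30 32 34 34 33 33 34 39 46 54 63 70 72 78 79 76 65 44 33 36 35 35 33 34 34 34 33 35 45 65
40 34 33 33 33 33 34 35 35 38 49 63 69 67 65 69 75 79 77 67 50 39 43 47 42 35 35 32 34 35 34 39 57
41 38 29 31 32 33 36 38 44 53 63 70 64 49 43 53 69 76 77 71 57 50 62 67 57 38 33 33 33 33 33 35 41
42 43 33 32 33 33 37 49 62 70 67 62 48 37 39 40 54 68 75 73 66 63 73 72 57 38 34 33 34 33 33 33 34
43 50 31 34 33 34 46 60 66 62 48 43 50 66 70 45 35 54 71 76 71 66 61 55 42 35 33 31 33 35 33 35 33
44 51 33 31 32 35 47 58 55 46 45 59 83 98 91 52 26 38 59 74 71 55 44 38 35 34 32 33 32 33 33 32 31
45 59 34 32 30 31 37 43 51 70 81 94 99 96 73 37 13 24 47 66 71 57 40 36 34 33 35 32 34 33 35 32 31
46 72 39 32 27 24 31 51 85 117 118 102 77 59 44 22 15 15 32 52 67 61 44 35 35 33 34 38 41 44 39 34 34
47 80 44 33 24 36 59 86 112 134 117 77 46 33 31 20 14 12 21 40 60 63 49 35 34 37 45 56 64 60 46 35 32
48 82 46 31 40 66 92 103 102 92 71 44 32 24 24 22 18 17 17 29 55 65 54 40 45 62
[... 2058 characters left out ...]
36 45 54 61 70 78 79 76 63 38 17 14 13 18 35 58 76 78 79 80 71 52 37 34 33 33
70 165 166 159 134 85 48 54 68 75 71 70 76 79 78 70 47 22 13 23 37 53 69 77 80 79 80 76 58 39 31 35 33
71 166 167 162 142 97 60 74 89 82 64 61 73 78 79 73 52 32 31 44 60 72 77 79 79 81 80 73 54 37 34 34 34
72 167 166 164 147 108 66 71 80 66 47 50 70 78 79 74 60 51 57 66 73 77 83 87 81 79 69 59 42 36 32 33 35
73 168 167 166 154 120 69 48 49 43 34 46 67 78 79 77 71 71 75 78 79 81 94 104 84 62 50 42 35 33 33 33 34
74 167 167 167 160 129 73 39 34 32 33 43 65 76 80 79 78 80 81 81 81 83 96 87 63 44 36 34 32 33 34 31 34
75 169 169 170 165 135 82 42 32 32 33 38 58 73 78 78 80 82 84 84 86 77 70 54 41 34 30 33 32 31 33 34 34
```

Checked against the ticks, the rib projects to a travel of about 15 to 16 mm, so the switch is at half. The half-turned hand also suits the grasp, closing across the torch's ±y faces. I'll line up above the torch.

```bash
python3 -c "
from h import *
rowto((.4743,-.2638,.2328),down(199.1))"
```

```text
row [ 0.     0.    -0.626] [-57.1  42.    0. ]
```

```bash
python3 -m creep '0 0 -0.18 -10 8 -4 1; 0 0 -0.36 -25 19 -4 1; 0 0 -0.54 -42 31 -4 1; 0 0 -0.626 -54 39 0 1; 0 0 -0.626 -57.1 42 0 1; 0 0 -0.626 -57.1 42 0 1'; python3 - <<'E'
from h import *
rowto((.4743,-.2638,.140),down(199.1))
p,d=grab_frame("wrist");m=camera_model("wrist");W=world("wrist",d,m);print(status.get_obs()["joints"])
s=(abs(W[...,2]-.199)<.008)&(np.hypot(W[...,0]-.4743,W[...,1]+.2638)<.03)
rr=cv2.minAreaRect(W[s][:,:2].astype(np.float32)*1000);print(s.sum(),rr)
E
```

```text
clock: 7.75
tcp_pos: [0.474, -0.2635, 0.2326]
orientation: [0.522, -3.097, -0.0]
contact_force: [-0.9, 0.0, 0.1]
grip_width: 0.0854
gripper_force: 0.0
row [ 0.    -0.     0.001] [-0.2 -0.4 92.6]
[ 0.10108873  0.26289712  0.35111517  1.89177697 -0.10574429  1.00512551
  2.40286157]
1988 ((473.5556640625, -265.24334716796875), (27.9158935546875, 28.146835327148438), 20.279544830322266)
```

```bash
python3 -m creep '0 0 0 0 0 20 1; 0 0 0 0 0 45 1; 0 0 0 0 0 70 1; 0 0 0 0 0 85 1; 0 0 0 0 0 92 1; 0 0 0 0 0 92 1; 0 0 0 0 0 92 -1; 0 0 0 0 0 92 -1; 0 0 0 0 0 92 -1; 0 0 0 0 0 92 -1' 70; python3 -m creep '0 0 0 0 0 0 -1; 0 0 0 0 0 0 -1'
```

```text
clock: 9.05
tcp_pos: [0.4746, -0.2637, 0.1411]
orientation: [-0.527, 3.096, -0.001]
contact_force: [-0.5, -0.2, 3.0]
grip_width: 0.0275
gripper_force: 60.0
clock: 9.3
tcp_pos: [0.4746, -0.2637, 0.1411]
orientation: [-0.527, 3.096, -0.001]
contact_force: [-0.5, 0.6, 5.6]
grip_width: 0.0272
gripper_force: 60.0
```

Gripped at 27 mm with 60 N. Drawing it straight up, then computing the tilt pose.

```bash
python3 -m creep '0 0 0 0 0 -10 -1; 0 0 0 0 0 -25 -1; 0 0 0 0 0 -40 -1; 0 0 0 0 0 -60 -1; 0 0 0 0 0 -90 -1; 0 0 0 0 0 -125 -1; 0 0 0 0 0 -160 -1; 0 0 0 0 0 -190 -1; 0 0 0 0 0 -190 -1'; cat > fin.py <<'E'
from h import *
# final: torch axis in tool frame assumed on the tool z axis; lens LZ ahead of TCP along tool z
import sys
LZ=float(sys.argv[1]) if len(sys.argv)>1 else .124
o=status.get_obs();print(np.round(o["joints"],3))
seam=np.array([.497,.1485,.022]);a=np.radians(-6.5);s=np.array([np.cos(a),np.sin(a),0])
Rf=R.from_rotvec(s*np.pi/4)*down(199.1)
z=Rf.apply([0,0,1]);P=seam-z*(.1+LZ);print("final tcp",P,z)
rowto(P+[0,0,.10],Rf);rowto(P,Rf)
E
python3 fin.py
```

```text
clock: 10.42
tcp_pos: [0.4753, -0.2642, 0.3337]
orientation: [-0.526, 3.092, -0.004]
contact_force: [-0.7, -1.4, -2.1]
grip_width: 0.0273
gripper_force: 59.6
[ 0.076  0.171  0.367  1.762 -0.066  1.215  2.369]
final tcp [ 0.47906953 -0.00887375  0.18039192] [ 0.08004676  0.7025614  -0.70710678]
row [-0.711 -0.336  0.006] [-87.7 239.9  52.9]
row [-0.711 -0.336  0.006] [-87.3 240.2 152.9]
```

```bash
python3 -m creep '-0.05 -0.02 0 -10 25 2 -1; -0.16 -0.08 0 -24 64 8 -1; -0.28 -0.13 0 -38 104 16 -1; -0.4 -0.19 0 -52 144 26 -1; -0.52 -0.245 0.004 -66 184 36 -1; -0.62 -0.295 0.005 -78 216 46 -1; -0.69 -0.325 0.006 -85 234 51 -1; -0.711 -0.336 0.006 -88 240 53 -1; -0.711 -0.336 0.006 -88 240 53 -1; -0.711 -0.336 0.006 -88 240 53 -1'; python3 fin.py
python3 - <<'E'
from h import *
for n in("scene","top"):
    p,d=grab_frame(n);np.savez(f"{n}3.npz",p=p,d=d)
    if n=="scene":a=p
    else:b=p
cv2.imwrite("pics/both3.png",np.hstack([a[60:380,150:450],b[60:380,150:450]])[...,::-1])
E
```

```text
clock: 11.68
tcp_pos: [0.4783, -0.0085, 0.278]
orientation: [-0.449, 2.688, 1.086]
contact_force: [0.4, -0.6, -1.5]
grip_width: 0.0274
gripper_force: 59.5
[ 0.168  0.268  0.23   2.004 -0.847  1.292  2.723]
final tcp [ 0.47906953 -0.00887375  0.18039192] [ 0.08004676  0.7025614  -0.70710678]
row [ 0.001 -0.003 -0.004] [-1.3  1.  -1.9]
row [ 0.001 -0.003 -0.004] [ 28.8 -63.   68.8]
```

View pics/both3.png

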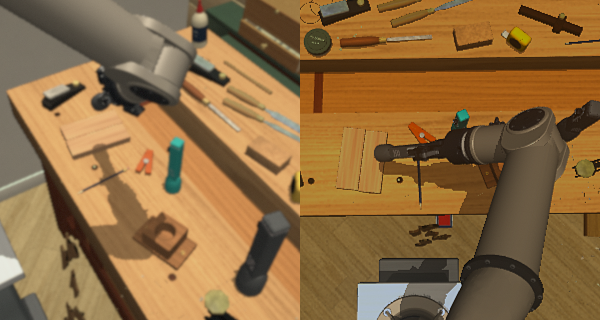

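The socket is empty and the torch is held tilted over the panel, lens at about (383,153) in the right half. Now measuring the torch in the tool frame from both depth views.

```bash
cat > tm.py <<'E'
from h import *
def meas(n,p,d,o,m):
    W=world(n,d,m);Q=R.from_rotvec(o["orientation"]).inv().apply((W-o["tcp_pos"]).reshape(-1,3)).reshape(W.shape)*1000
    s=(d>0)&(np.hypot(Q[...,0],Q[...,1])<32)&(Q[...,2]>5)&(Q[...,2]<150)&(W[...,2]>.05)
    k,l,st,_=cv2.connectedComponentsWithStats(s.astype(np.uint8));s=l==1+np.argmax(st[1:,4])
    q=Q[s];print(n,s.sum(),"z pct",np.percentile(q[:,2],[1,90,97,99,99.7]).round(1))
    for a,b in((10,30),(30,50),(50,68),(92,108),(108,122)):
        t=q[(q[:,2]>a)&(q[:,2]<b)]
        if len(t)>15: print(a,b,len(t),"x",np.percentile(t[:,0],[2,50,98]).round(1),"y",np.percentile(t[:,1],[2,50,98]).round(1))
o=status.get_obs();m=camera_model("wrist");p,d=grab_frame("wrist");cv2.imwrite("pics/w3.png",p[...,::-1])
meas("wrist",p,d,o,m)
for n in("top","scene"):
    p,d=grab_frame(n);
    try: meas(n,p,d,o,camera_model(n))
    except Exception as e: print(n,e)
    if n=="top":
        W=world(n,d);s=(abs(W[...,2]-.022)<.005)&(abs(W[...,0]-.497)<.12)&(abs(W[...,1]-.1485)<.1)
        rr=cv2.minAreaRect(W[s][:,:2].astype(np.float32)*1000);print("panel",rr)
E
python3 tm.py
```

```text
wrist 2898 z pct [  6.5  98.9 114.2 118.6 120.3]
10 30 372 x [10.9 14.1 14.9] y [-14.4  -0.2  12.7]
30 50 510 x [11.5 14.3 14.8] y [-13.8  -1.1  12.1]
50 68 343 x [11.3 14.3 14.8] y [-14.   -1.1  12.3]
92 108 238 x [ 8.2 20.5 22.7] y [-21.2  -0.5  18.9]
108 122 164 x [ 8.  20.5 22.7] y [-21.1  -1.3  18.7]
top 503 z pct [  8.7 109.6 119.2 121.8 123.3]
10 30 69 x [-11.4  -0.1  14.5] y [-1.5 13.9 16.9]
30 50 73 x [-11.3   0.5  16.3] y [-6.2 13.9 16.7]
50 68 63 x [-11.5  -0.2  15.6] y [-0.2 14.3 16.8]
92 108 78 x [-19.4  -0.1  21.6] y [ 1.9 19.4 24.6]
108 122 56 x [-18.6  -2.6  19.3] y [ 4.1 20.7 23.5]
panel ((494.90875244140625, 149.85855102539062), (130.5050048828125, 182.6106414794922), 83.49734497070312)
scene 209 z pct [  9.3 104.8 114.4 118.4 119.3]
30 50 18 x [-2.3 12.1 13.3] y [-12.8   6.4  13.7]
50 68 21 x [ 9.2 12.6 13.7] y [-12.7   0.6  12.6]
92 108 24 x [ 0.9 18.  21.2] y [-13.9   7.   21.3]
108 122 17 x [ 7.4 18.  21.2] y [-17.3   3.3  19.5]
```

View pics/w3.png

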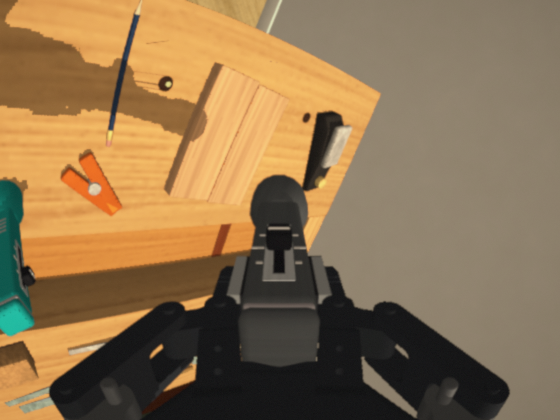

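The torch axis is within 1 mm of the tool axis and the lens is about 123 mm ahead of the TCP. The switch still sits at its middle tick (279,240), and the panel has not moved. Lowering into place.

```bash
python3 -m creep '0 0 0 3 -6 7 -1; 0 0 0 8 -17 19 -1; 0 0 0 14 -31 34 -1; 0 -0.001 -0.002 20 -44 48 -1; 0 -0.002 -0.003 25 -55 60 -1; 0 -0.003 -0.004 28 -61 67 -1; 0.001 -0.003 -0.004 29 -63 69 -1; 0.001 -0.003 -0.004 29 -63 69 -1; 0.001 -0.003 -0.004 29 -63 69 -1'; python3 fin.py .123; python3 - <<'E'
from h import *
o=status.get_obs();Rc=R.from_rotvec(o["orientation"]);z=Rc.apply([0,0,1]);m=camera_model("wrist");p,d=grab_frame("wrist")
W=world("wrist",d,m);s=(abs(W[...,2]-.022)<.006)&(abs(W[...,0]-.497)<.12)&(abs(W[...,1]-.1485)<.12)
k,l,st,_=cv2.connectedComponentsWithStats(s.astype(np.uint8));s=l==1+np.argmax(st[1:,4])
print("panel wrist",s.sum(),np.median(W[s][:,2]),cv2.minAreaRect(W[s][:,:2].astype(np.float32)*1000))
print("lens",o["tcp_pos"]+.123*z,"beam",o["tcp_pos"]+.223*z,"tilt",np.degrees(np.arccos(-z[2])),np.degrees(np.arctan2(z[1],z[0])),o["qvel"].round(4))
E
```

```text
clock: 13.05
tcp_pos: [0.4788, -0.0082, 0.1803]
orientation: [-0.452, 2.683, 1.085]
contact_force: [0.3, -0.2, -1.4]
grip_width: 0.0272
gripper_force: 59.5
[ 0.214  0.416  0.183  2.076 -0.929  1.155  2.913]
final tcp [ 0.47914957 -0.00817119  0.17968481] [ 0.08004676  0.7025614  -0.70710678]
row [0.001 0.    0.001] [-30.8  63.3 -70.1]
row [0.001 0.    0.001] [-0.2 -0.5  0.5]
panel wrist 8918 0.02194051291240589 ((498.6104431152344, 148.60589599609375), (132.4656524658203, 182.7174530029297), 83.74771881103516)
lens [0.48860453 0.07831646 0.09348469] beam [0.496602   0.14866573 0.02286585] tilt 45.074367123288354 83.51432519692538 [-0.0008 -0.0016  0.002  -0.0007  0.0005 -0.0004  0.0009]
```

The beam point is within about 1 mm of the seam's middle, at 45.1° tilt and square across the line. The arm is still and clear, so I'm handing in.

```bash
python3 -m creep '0 0 0 0 0 0 -1; 0 0 0 0 0 0 -1; 0 0 0 0 0 0 -1' && python3 -c "
from bench import r
print(r.hand_in())"
```

```text
clock: 13.48
tcp_pos: [0.4784, -0.008, 0.1798]
orientation: [-0.452, 2.684, 1.086]
contact_force: [0.2, -0.0, -1.4]
grip_width: 0.0274
gripper_force: 59.5
the job is handed in; nothing more can be done
None
```

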